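# Dip the code reader's mirror to its mark

### The job

Of the two spring-backed tilt mounts, use the one with the round mirror: with your fingertips press down the black thumb pad on the corner of its plate until the pointer stands at the brass marker on its scale, without going clearly past it, and hold it there for about a second while the code reader looks at the carton. Then let go, so that the plate springs all the way back. Only press, gently, and grip or lift nothing; leave the marker, the mount with the square mirror and everything else on the bench as they are.

Things in the scene. Friction and masses are not known exactly. Their poses are not given: they have to be found in the camera images.
- mount_round: tilt mount to use: aluminium base 170 x 140 x 12, fixed; hinged grey plate 108 x 122, level at rest, top face at height 65, with ROUND black-framed mirror (62 dia, top 12 above the plate). Origin: underside of base; y points from hinge edge to sprung edge. Hinge axis along x at y -50, z 60. Pointer mast at x +78 on the hinge edge, before a white scale (top at height 267 with its marker) (sizes in mm)
- pad_round (a point): black rubber thumb pad (tilt_round_c0), 28 dia x 8 high, on the plate corner farthest from the pointer. This point: centre of its top face, height 73 at rest, 98 from the hinge axis. Pressed straight down, 1 mm moves the pointer 1.8 mm. The spring needs about 2 N to start, about 8 N at the largest mark, and lifts the plate when released (sizes in mm)
- tilt_round (a joint): tilt of the round mirror's plate: 0 level at rest, grows as the pad is pressed, stop at 0.38 rad; the pointer is at the mark when this equals joint marker_round
- marker_round (a joint): angle at which the brass marker is set on the round mount's scale (0.14 to 0.28 rad), on the same hinge axis and zero as tilt_round; stiff, not to be moved
- pointer_round (a point): tip of the round mount's dark steel pointer, 180 from the hinge axis; starts straight above the hinge and swings towards the sprung edge (the mount's +y) as the pad is pressed (sizes in mm)
- mark_round (a point): point of the small brass wedge marker (16 wide) clipped over the top edge of the round mount's scale, 180 from the hinge axis, in the pointer's plane; the pointer tip meets it when the tilt is right. Its y axis points the way the pointer travels (sizes in mm)
- mount_square: the other tilt mount, the same but with a SQUARE mirror (58 x 58): a bystander, same size and origin as mount_round (sizes in mm)
- tilt_square (a joint): tilt of the square mirror's plate, 0 at rest, grows when pressed; must stay at rest
- bottle_a: amber serum bottle with black cap, 42 dia x 115 high, between the two mounts; stands loose, origin at the centre of its underside (sizes in mm)
- jar: low clear jar with white lid, 52 dia x 45 high, on the robot's side between the mounts; stands loose, origin at the centre of its underside (sizes in mm)
- bottle_b: amber serum bottle with black cap, 42 dia x 115 high, left; stands loose, origin at the centre of its underside (sizes in mm)
- tape: roll of packing tape lying flat, 100 dia x 48 high, right; stands loose, origin at the centre of its underside (sizes in mm)
- carton_a: closed cream carton, 52 x 72 x 150 high, right; stands loose, origin at the centre of its underside (sizes in mm)
- carton_b: closed cream carton, 52 x 72 x 150 high, left; stands loose, origin at the centre of its underside (sizes in mm)
- cap: loose black bottle cap, 28 dia x 30 high, beyond the mounts; stands loose, origin at the centre of its underside (sizes in mm)

How it is judged:
By the outcome, as a careful person would: the job done as asked, in the order asked, and still so for the second after the job is handed in, with the robot touching nothing.
It also fails if it takes over 40 s, if anything falls off the work surface, if the arm or the gripper's body presses on something with over 40 N, if the wrist force passes 120 N, or if a joint passes its speed limit or range.

### The arm

A 6-joint arm with a two-finger parallel gripper is mounted at the origin on the work surface. World frame = base frame: x ahead of the robot, y to its left, z up, the work surface at z = 0. Lengths are in m, angles in rad, forces in N, time in s.
With the tool pointing down it reaches from about 0.3 to 0.775 m from the base axis. Payload 14.6 kg.
Tool frame: the origin (TCP) lies on the mounting face of the last link; the fingertips stand 173 mm ahead of it and the grasp point (between the pads) lies 155 mm ahead of it (robot.grip_point_offset is the distance from the TCP to the grasp point, in m); z points along the fingers, y is the direction in which the jaws open and shut (so a half turn about z gives the same grasp; the last joint's range is limited). The gripper opens to 85 mm and grips with 20 to 120 N. Pads are 22 mm wide; open, the fingers measure 114 mm over their backs; the gripper's body (76 mm by 85 mm) begins 54 mm behind the grasp point. The pads swing forward as they close: fully open they stand 13 mm farther back than shut.
Start: joints at [-1.389, 0.3, 1.521, -0, 1.321, -0.067], TCP at [0.135, -0.533, 0.405] pointing down, gripper open.
Joint ranges: [-3.03, 3.03], [-0.79, 2.21], [0.23, 2.52], [-1.04, 4.18], [0, 3.07], [-2.55, 2.55]. Speed limits (rad/s): [2.22, 2.22, 2.57, 3.14, 3.14, 3.14].

### API

Orientations are given as a rotation vector (axis times angle).
In Python, from bench import robot gives the robot as it stands.
- The arm moves only by the tool apply_moves, never from a script. Its argument "motion" is text: rows parted by semicolons, each of 4 numbers parted by spaces: the shift along the tool's x, y, z in m, then the turn about the tool's z in rad. A call has 1 to 10 rows; each row is the pose to reach, as a shift and turn from the pose commanded when the call began, along the tool's axes at that moment; what a row does not reach only later rows make up. A row lasts 1/10 s, in which the tool goes at most 50 mm and 8.59 degrees, less where a joint would pass 70% of its speed; a pose out of reach is approached as far as the arm can. A call with a gripper value outside its range is refused whole. "jaw" is the gripper command: -1 is fully open, 1 is shut, values between are in proportion, set as the call begins (left out, the last holds). The fingers move at their own pace and stop on an object; "force" is the grip in N (left out, the last holds). Time passes only in rows, so rows that repeat a pose let the fingers close. It gives the time, the measured TCP pose, the force and the opening at its end, in the units of the state.
- robot.state(): the state, without advancing time (a new reading comes with each control period).
- robot.camera(name): name is "side" or "top"; returns (picture, depth): 400x640x3 uint8, red, green, blue; 400x640 float32, m along the optical axis (not along the pixel's ray), 0 where there is no reading.
- robot.get_calibration(name): a dict with "mtx" (3x3 intrinsics, pixels), "extrinsics" (4x4, takes a point from camera to world coordinates). Camera axes: x right, y up, looking along -z (the intrinsics and any distortion apply to the point x, -y, -z); pixel columns grow to the right and rows downward; lengths in m; the calibration is good to about 2 mm. A picture is of the moment at which its call begins. get_calibration takes no time and is no camera call.
- robot.hand_in(): hands the job in, once; it reports no verdict.
The state is a dict: "clock": time; "q": joint angles; "joint_vel": joint speeds; "joint_torque": joint torques, N m; "position": TCP position; "ee_rot": TCP orientation; "force": force on the tool from outside, world axes, zero at the start; "ft_torque": the same for the moment, N m; "grip_width": opening from 0.0 (shut) to 1.0 (fully open).
Only numpy, scipy, OpenCV 4.12 (cv2) and the standard library are available. Lean on these libraries where they do the work, as an engineer would, in place of code of your own. Each camera call takes 0.05 s, during which the arm holds its last target.

## Working session

There is one attempt and no reset: what is moved stays moved. The work goes in short steps, Python scripts to look and compute and a tool call to move; the robot and the scene stay as the last step left them, time stands still between calls to the robot, and variables do not carry over. Pictures are saved under pics/ and viewed, and the job is handed in when it is done.

Besides the shell and the picture viewer there is one more tool, called after "Emit:" as name(argument=value, ...) on one line, values as JSON. apply_moves: Moves the arm, as the interface text tells. Its arguments: {"type":"object","properties":{"motion":{"type":"string"},"jaw":{"type":"number"},"force":{"type":"number"}},"required":["motion"]}

```bash
mkdir -p pics; ls; cat > h.py <<'E'
import numpy as np,cv2
from bench import robot
def grab(n,tag):
    p,d=robot.camera(n); cv2.imwrite(f'pics/{tag}.png',p[:,:,::-1]); np.savez(f'pics/{tag}.npz',p=p,d=d); return p,d
def world(n,u,v,d):
    c=robot.get_calibration(n);K=np.array(c['mtx']);E=np.array(c['extrinsics'])
    r=np.linalg.inv(K)@np.array([u,v,1.0])*d
    return (E@np.array([r[0],-r[1],-r[2],1]))[:3]
def ray(n,u,v):
    E=np.array(robot.get_calibration(n)['extrinsics']); o=E[:3,3]; return o,world(n,u,v,1.0)-o
def onplane(n,u,v,z):
    o,d=ray(n,u,v); return o+d*(z-o[2])/d[2]
def proj(n,P):
    c=robot.get_calibration(n);K=np.array(c['mtx']);E=np.array(c['extrinsics'])
    q=np.linalg.inv(E)@np.append(P,1); r=K@np.array([q[0],-q[1],-q[2]]); return r[:2]/r[2]
E
python3 - <<'E'
from h import *
for n in('side','top'):
    grab(n,n+'0'); print(n,{k:np.round(v,3).tolist() if k in('mtx','extrinsics') else v for k,v in robot.get_calibration(n).items()})
s=robot.state();print(s)
E
```

```text
pics
side {'mtx': [[441.869, 0.0, 314.69], [0.0, 441.869, 197.939], [0.0, 0.0, 1.0]], 'extrinsics': [[-0.982, 0.12, -0.144, 0.424], [-0.187, -0.677, 0.712, 0.847], [-0.012, 0.726, 0.687, 0.968], [0.0, 0.0, 0.0, 1.0]]}
top {'mtx': [[475.494, 0.0, 319.056], [0.0, 475.494, 200.417], [0.0, 0.0, 1.0]], 'extrinsics': [[0.029, 0.989, -0.147, 0.338], [-1.0, 0.03, 0.008, 0.001], [0.012, 0.146, 0.989, 1.816], [0.0, 0.0, 0.0, 1.0]]}
{'clock': 0.1, 'q': array([-1.38857209e+00,  3.00418561e-01,  1.52154085e+00,  7.17022064e-06,
        1.32068500e+00, -6.66019368e-02]), 'joint_vel': array([-0.00062761, -0.00317601, -0.00181018,  0.00128345,  0.00052997,
        0.00055068]), 'joint_torque': array([ 1.13007100e-03, -5.44376993e+01, -3.62371087e+01, -8.31428383e-05,
        3.08790033e-03,  4.05250319e-06]), 'position': array([ 0.1354373 , -0.53303028,  0.40416705]), 'ee_rot': array([-3.11626831e+00, -3.89714578e-01,  8.45355186e-05]), 'force': array([-0.30373877,  1.10412032, -0.64353978]), 'ft_torque': array([0.01313523, 0.06319013, 0.01264216]), 'grip_width': 0.9988181786507516}
```

View pics/side0.png

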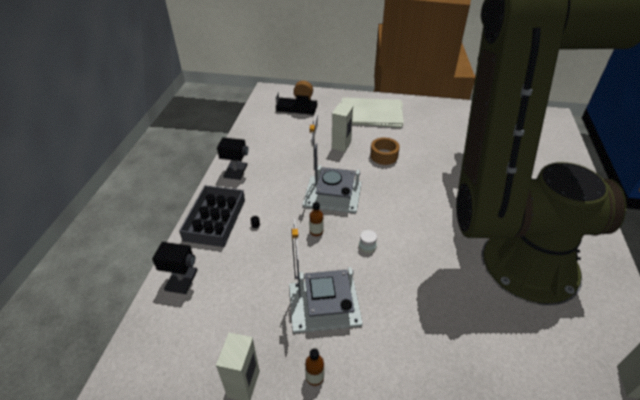

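View pics/top0.png

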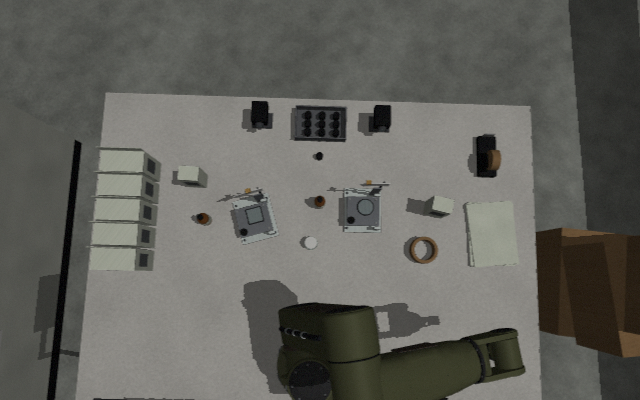

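The side view shows the round mount at about (335,185) and the square one at (328,300). In the top view they are at (361,210) and (254,217). I'll zoom in on the round one.

```bash
python3 - <<'E'
import cv2
a=cv2.imread('pics/side0.png')[110:220,280:390];b=cv2.imread('pics/top0.png')[170:245,325:400]
cv2.imwrite('pics/z1.png',cv2.hconcat([cv2.resize(a,(400,400),interpolation=cv2.INTER_CUBIC),cv2.resize(b,(400,400),interpolation=cv2.INTER_CUBIC)]))
E
python3 - <<'E'
from h import *
for n,x0,y0,x1,y1 in(('side',280,110,390,220),('top',325,170,400,245)):
    z=np.load(f'pics/{n}0.npz');p=z['p'];d=z['d']
    g=p.max(2)
    hsv=cv2.cvtColor(p,cv2.COLOR_RGB2HSV)
    for nm,m in(('dark',(g<45)),('brass',(hsv[:,:,1]>130)&(hsv[:,:,0]<28)&(g>90))):
        mm=np.zeros_like(g);mm[y0:y1,x0:x1]=m[y0:y1,x0:x1]
        k,l,s,c=cv2.connectedComponentsWithStats(mm.astype(np.uint8))
        for i in range(1,k):
            if s[i,4]>4:
                u,v=c[i]; dd=np.median(d[l==i]); print(n,nm,s[i],c[i].round(1),world(n,u,v,dd).round(4))
E
```

```text
side dark [280 110  35   5 115] [299.4 111.3] [ 0.7779 -0.626   0.0118]
side dark [348 121   3  13  28] [348.9 126.9] [ 0.5595 -0.4507  0.0807]
side dark [327 182  12   3  12] [332.5 183.5] [ 0.5709 -0.1585  0.0681]
side dark [342 188   8   7  43] [345.3 191. ] [ 0.527  -0.1251  0.0742]
side dark [313 202   7   9  44] [315.8 206.4] [ 0.5943 -0.0082  0.1112]
side brass [310 125   5   5  22] [311.9 127.1] [ 0.6346 -0.1717  0.2588]
side brass [372 139  18  16  73] [378.  147.9] [ 0.4494 -0.3828  0.0534]
top dark [369 189  12   6  39] [374.4 191.2] [ 0.6327 -0.214   0.1022]
top dark [357 200   4  10  10] [357.7 204.5] [ 0.5869 -0.1572  0.0643]
top dark [347 217   8   7  42] [350.2 219.8] [ 0.5279 -0.13    0.0715]
top brass [367 181   4   3  12] [368.5 182. ] [ 0.6364 -0.1746  0.2573]
```

View pics/z1.png

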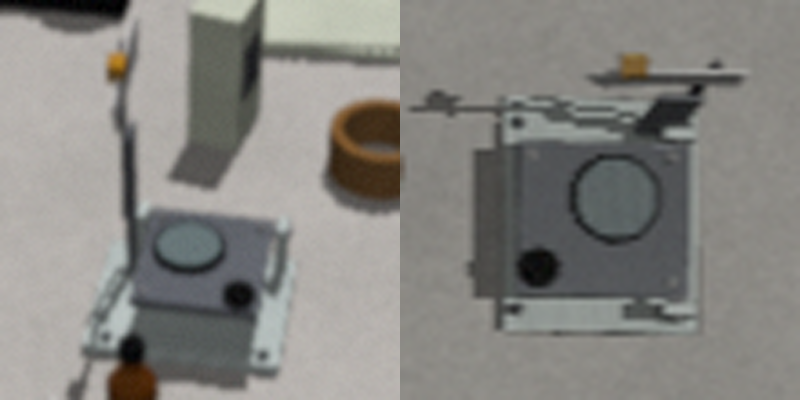

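```bash
python3 - <<'E'
from h import *
from scipy.spatial.transform import Rotation as R
s=robot.state();M=R.from_rotvec(s['ee_rot']).as_matrix();print(M.round(3))
im=[]
for n,x0,y0,w in(('side',295,100,80),('top',335,172,60)):
    a=np.mean([robot.camera(n)[0].astype(float) for _ in range(6)],0)
    np.save(f'pics/{n}_avg.npy',a)
    c=a[y0:y0+w,x0:x0+w].astype(np.uint8)[:,:,::-1]
    c=np.clip(c*1.4,0,255).astype(np.uint8)
    im=cv2.resize(c,(600,600),interpolation=cv2.INTER_CUBIC); cv2.imwrite(f'pics/{n}_avg.png',im)
# predicted hinge etc with mount yaw 0 : pad (.5275,-.1275)
E
```

```text
[[ 0.969  0.246 -0.   ]
 [ 0.246 -0.969  0.001]
 [ 0.    -0.001 -1.   ]]
```

View pics/side_avg.png

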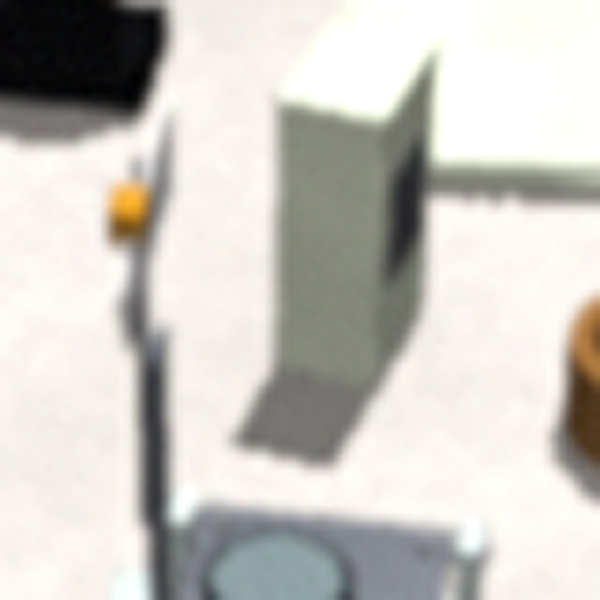

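View pics/top_avg.png

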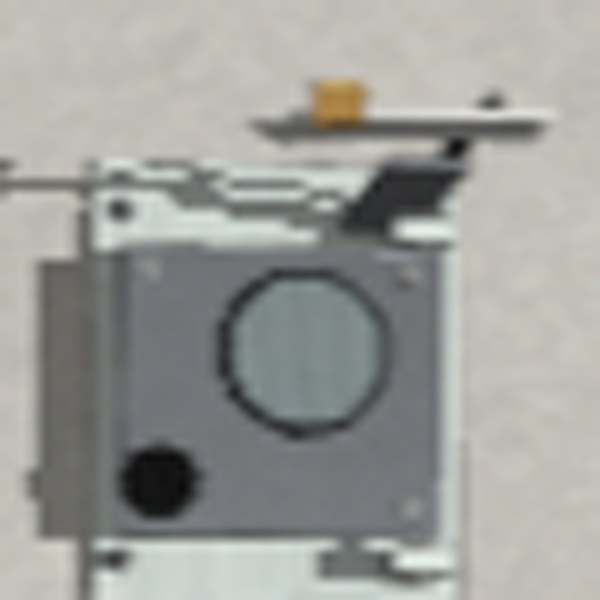

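```bash
python3 - <<'E'
from h import *
z=lambda u,v:(335+(u+.5)/10-.5,172+(v+.5)/10-.5)
zs=lambda u,v:(295+(u+.5)/7.5-.5,100+(v+.5)/7.5-.5)
for nm,(u,v),h in(('pad',(158,482),.073),('plBL',(122,540),.065),('plBR',(437,538),.065),('plTR',(441,252),.065),('plTL',(122,246),.065),('mirror',(305,353),.077),('screwTL',(120,210),.012),('screwBL',(118,560),.012)):
    print(nm,onplane('top',*z(u,v),h).round(4))
print('pad side',onplane('side',345.3,191,.073))
pad=np.array([.527,-.128])
for yaw in(-.03,0,.03):
    c,s=np.cos(yaw),np.sin(yaw);Rm=np.array([[c,-s],[s,c]])
    # pad at mount (xp,48)
    for xp in(-40,):
        o=pad-Rm@np.array([xp,48])/1e3
        for nm,q in(('base',(78,-50,.06)),('tip',(78,-50,.24)),('tip.28',(78,-50+180*np.sin(.28),.06+.18*np.cos(.28)))):
            P=np.append(o+Rm@np.array(q[:2])/1e3,q[2]);a=proj('top',P);b=proj('side',P)
            print(yaw,nm,P.round(4),'top zoom',((a+.5-[335,172])*10).round(0),'side zoom',((b+.5-[295,100])*7.5).round(0))
E
```

```text
pad [ 0.5281 -0.1303  0.073 ]
plBL [ 0.507 -0.118  0.065]
plBR [ 0.5112 -0.2345  0.065 ]
plTR [ 0.6184 -0.2349  0.065 ]
plTL [ 0.617  -0.1158  0.065 ]
mirror [ 0.5772 -0.1834  0.077 ]
screwTL [ 0.6395 -0.1183  0.012 ]
screwBL [ 0.5045 -0.1202  0.012 ]
pad side [ 0.52702245 -0.12623961  0.073     ]
-0.03 base [ 0.642  -0.2295  0.06  ] top zoom [426. 192.] side zoom [147. 517.]
-0.03 tip [ 0.642  -0.2295  0.24  ] top zoom [497. 103.] side zoom [141. 162.]
-0.03 tip.28 [ 0.6435 -0.1798  0.233 ] top zoom [347.  98.] side zoom [113. 249.]
0 base [ 0.645 -0.226  0.06 ] top zoom [417. 184.] side zoom [139. 521.]
0 tip [ 0.645 -0.226  0.24 ] top zoom [487.  94.] side zoom [132. 166.]
0 tip.28 [ 0.645  -0.1763  0.233 ] top zoom [337.  93.] side zoom [107. 254.]
0.03 base [ 0.6479 -0.2224  0.06  ] top zoom [407. 176.] side zoom [131. 526.]
0.03 tip [ 0.6479 -0.2224  0.24  ] top zoom [476.  85.] side zoom [123. 171.]
0.03 tip.28 [ 0.6464 -0.1727  0.233 ] top zoom [327.  89.] side zoom [102. 259.]
```

Emit:
apply_moves(motion="0.02 -0.0125 0 0.03; 0.05 -0.031 0 0.06; 0.085 -0.052 0 0.1; 0.12 -0.074 0 0.14; 0.155 -0.0955 0 0.18; 0.19 -0.117 0 0.22; 0.225 -0.139 0 0.249; 0.26 -0.16 0 0.249; 0.295 -0.182 0 0.249; 0.33 -0.2035 0 0.249", jaw=1, force=30)

```text
clock: 1.7
position: [0.406, -0.2531, 0.4049]
ee_rot: [3.141, -0.0, 0.001]
force: [-0.1, -1.1, -0.4]
grip_width: -0.0
```

```bash
python3 - <<'E'
from h import *
from scipy.spatial.transform import Rotation as R
s=robot.state();print(s['clock'],s['q'].round(3),s['position'],s['force'],s['grip_width']);print(R.from_rotvec(s['ee_rot']).as_matrix().round(3))
E
```

```text
1.7 [-0.634  0.14   1.716  0.     1.286  0.937] [ 0.40604266 -0.25309964  0.40491239] [-0.13886835 -1.14235386 -0.36127666] -0.00043694525804406
[[ 1. -0.  0.]
 [-0. -1. -0.]
 [ 0.  0. -1.]]
```

Emit:
apply_moves(motion="0.02 -0.02 0 0; 0.05 -0.05 0 0; 0.08 -0.08 0 0; 0.11 -0.113 0 0; 0.1225 -0.126 0.01 0; 0.1225 -0.126 0.04 0; 0.1225 -0.126 0.075 0; 0.1225 -0.126 0.1 0; 0.1225 -0.126 0.12 0; 0.1225 -0.126 0.12 0")

```text
clock: 2.7
position: [0.5272, -0.1284, 0.2823]
ee_rot: [-3.14, 0.0, 0.007]
force: [0.3, -0.2, 0.7]
grip_width: 0.001
```

```bash
python3 - <<'E'
from h import *
s=robot.state();print(s['clock'],s['position'],s['force'])
a,_=grab('side','side1');b,_=grab('top','top1')
c=cv2.resize(a[100:220,270:390],(480,480),interpolation=3);d=cv2.resize(b[160:250,310:400],(480,480),interpolation=3)
cv2.imwrite('pics/z2.png',cv2.resize(cv2.hconcat([c,d])[:,:,::-1],(800,400)))
E
```

```text
2.7 [ 0.52724849 -0.12843697  0.2822896 ] [ 0.27366816 -0.17134555  0.67277044]
```

View pics/z2.png

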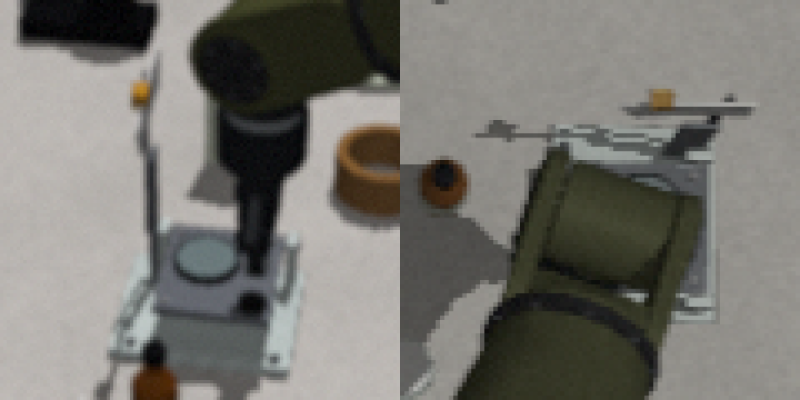

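The fingertips are right above the pad, and both cameras can still see the pointer and marker. Next I'll make contact and press partway.

Emit:
apply_moves(motion="0 0 0.012 0; 0 0 0.025 0; 0 0 0.032 0; 0 0 0.036 0; 0 0 0.039 0; 0 0 0.042 0; 0 0 0.045 0; 0 0 0.048 0; 0 0 0.05 0; 0 0 0.05 0")

```text
clock: 3.8
position: [0.5278, -0.1285, 0.2346]
ee_rot: [-3.141, 0.0, -0.001]
force: [-0.4, 4.5, 5.2]
grip_width: 0.008
```

```bash
cat > look.py <<'E'
import sys
from h import *
t=sys.argv[1]
s=robot.state();print(s['clock'],s['position'],s['force'])
A=np.mean([robot.camera('side')[0].astype(float) for _ in range(4)],0);B=np.mean([robot.camera('top')[0].astype(float) for _ in range(4)],0)
np.savez(f'pics/{t}.npz',A=A,B=B)
f=lambda I,x,y,w:cv2.resize(np.clip(I[y:y+w,x:x+w]*1.4,0,255).astype(np.uint8),(400,400),interpolation=2)
cv2.imwrite(f'pics/{t}.png',cv2.hconcat([f(A,290,105,50),f(B,355,165,40)])[:,:,::-1])
E
python3 look.py l1
```

```text
3.8 [ 0.52777108 -0.12846295  0.23464521] [-0.41438741  4.46549586  5.18325072]
```

View pics/l1.png

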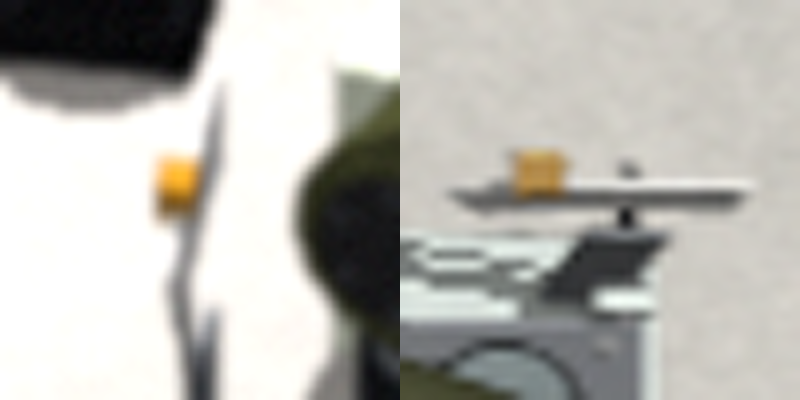

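Emit:
apply_moves(motion="0 0 0.003 0; 0 0 0.006 0; 0 0 0.009 0; 0 0 0.0105 0; 0 0 0.0105 0")

```text
clock: 4.7
position: [0.5278, -0.1288, 0.2243]
ee_rot: [3.141, -0.0, 0.001]
force: [-0.6, 3.4, 6.8]
grip_width: 0.001
```

```bash
python3 look.py l2
```

```text
4.7 [ 0.52777903 -0.1288374   0.22431142] [-0.59048871  3.44049241  6.84260369]
```

View pics/l2.png

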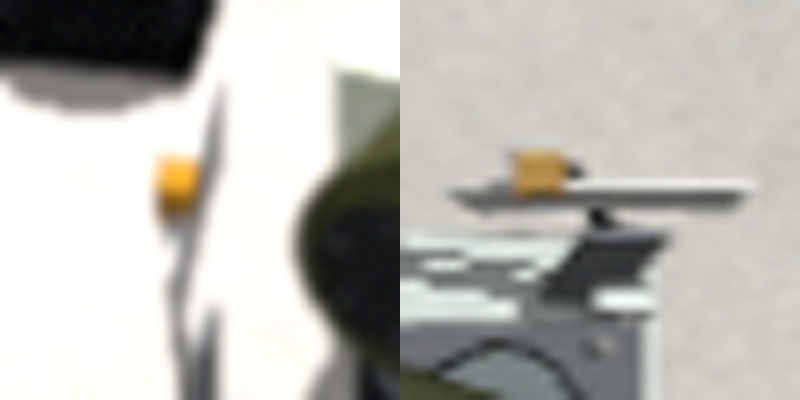

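```bash
python3 - <<'E'
from h import *
z=np.load('pics/top0.npz');d=z['d']
for v in range(179,186):
    print(v,[ (lambda w:f"{w[1]:.3f}/{w[2]:.3f}")(world('top',u,v,d[v,u])) for u in range(365,373)])
a=np.load('pics/top_avg.npy')
sat=a.max(2)-a.min(2); 
sub=sat[176:188,360:376]; print(sub.round(0).astype(int))
s=np.load('pics/side_avg.npy'); sat2=s.max(2)-s.min(2); print(sat2[122:136,306:320].round(0).astype(int))
z=np.load('pics/side0.npz');d=z['d']
for v in range(123,134):
    print(v,[ (lambda w:f"{w[0]:.3f}/{w[1]:.3f}/{w[2]:.3f}")(world('side',u,v,d[v,u])) for u in range(309,316)])
# tip dark in rest image
print(a.max(2)[178:187,378:390].round(0).astype(int))
for t in('l1','l2'):
    B=np.load(f'pics/{t}.npz')['B'];print(t);print(B.max(2)[178:187,368:384].round(0).astype(int))
E
```

```text
179 ['-0.190/-0.005', '-0.195/-0.008', '-0.198/-0.004', '-0.201/0.002', '-0.206/-0.006', '-0.210/-0.007', '-0.213/0.002', '-0.218/-0.006']
180 ['-0.190/-0.001', '-0.194/0.001', '-0.169/0.266', '-0.173/0.253', '-0.176/0.259', '-0.179/0.260', '-0.182/0.266', '-0.218/-0.005']
181 ['-0.191/-0.008', '-0.194/-0.003', '-0.169/0.260', '-0.172/0.263', '-0.176/0.263', '-0.179/0.258', '-0.183/0.255', '-0.219/-0.015']
182 ['-0.190/-0.001', '-0.194/-0.005', '-0.170/0.253', '-0.172/0.266', '-0.176/0.258', '-0.180/0.256', '-0.183/0.260', '-0.217/-0.001']
183 ['-0.164/0.245', '-0.168/0.244', '-0.170/0.254', '-0.173/0.257', '-0.177/0.252', '-0.180/0.257', '-0.183/0.260', '-0.186/0.258']
184 ['-0.165/0.237', '-0.169/0.236', '-0.170/0.254', '-0.173/0.259', '-0.177/0.255', '-0.180/0.256', '-0.183/0.255', '-0.188/0.246']
185 ['-0.167/0.223', '-0.171/0.215', '-0.174/0.215', '-0.178/0.217', '-0.181/0.217', '-0.184/0.217', '-0.187/0.221', '-0.190/0.223']
[[ 6  7  7  7  6  7  7  7  7  7  7  7  8  8  7  6]
 [ 8  7  7  7  7  7  7  7  6  7  7  7  8  6  6  7]
 [ 7  6  7  7  7  7  6  7  7  8  7  7  7  6  6  7]
 [
[... 4007 characters left out ...]
  70  80  81  82  84  82]
 [132 134 141 147 148 146 144 144 111  22  81 130 146 146 146 140]]
l2
[[150 150 149 149 147 146 145 148 149 149 149 150 152 151 151 148]
 [148 148 149 149 149 150 151 151 148 150 151 151 152 150 150 150]
 [143 138 136 142 148 149 152 151 148 149 151 153 153 151 150 148]
 [126 128 124 106 102 136 152 149 148 149 150 151 152 150 150 150]
 [129 130 125  98  58 112 151 151 152 150 150 150 152 152 152 152]
 [124 124 123 133 152 153 155 155 156 159 159 160 161 162 162 164]
 [ 70  70  74  74  72  73  73  73  76  76  76  75  76  75  76  75]
 [ 82  82  83  85  85  80  73  74  79  82  80  82  82  82  84  84]
 [132 135 142 148 148 113  24  56 114 145 145 146 146 146 148 140]]
```

```bash
python3 - <<'E'
from h import *
h=onplane('top',383.75,181.6,.24);print('rest tip',h)
for yaw_fix in (0,):
  for zb in(.254,.258,.262,.266):
    b=onplane('top',368.5,181.7,zb);dy=b[1]-h[1];print(zb,b.round(4),dy,np.arctan2(dy,zb-.06))
for u,th in((377.4,.115),(371.9,.22)):
    t=onplane('top',u,181.6,.06+.18*np.cos(th)); print(np.arcsin((t[1]-h[1])/.18))
from scipy.optimize import brentq
for z in(.23464,.22431):print('from z',brentq(lambda t:.06+.013*np.cos(t)-.098*np.sin(t)-(z-.173),0,.4))
E
```

```text
rest tip [ 0.64267076 -0.228049    0.24      ]
0.254 [ 0.638  -0.1749  0.254 ] 0.05310344897171909 0.267184298932309
0.258 [ 0.6373 -0.1745  0.258 ] 0.05355428554056005 0.26415561534593707
0.262 [ 0.6365 -0.174   0.262 ] 0.05400512210940098 0.26124220020358
0.266 [ 0.6357 -0.1736  0.266 ] 0.054455958678241906 0.25843764265580715
0.1186399357946113
0.22138398725011238
from z 0.11529295198849075
from z 0.21990011491522207
```

Three estimates put the marker at about 0.26 rad: camera rays, the top view's depth, and the contact height. The tip is now at about 0.22, so I need roughly 3.8 mm more.

Emit:
apply_moves(motion="0 0 0.001 0; 0 0 0.002 0; 0 0 0.003 0; 0 0 0.0038 0; 0 0 0.0038 0")

```text
clock: 5.6
position: [0.5278, -0.129, 0.2208]
ee_rot: [3.141, -0.001, 0.001]
force: [-0.6, 0.7, 7.8]
grip_width: 0.003
```

```bash
python3 look.py l3; python3 - <<'E'
from h import *
for t in('l1','l2','l3'):
    A=np.load(f'pics/{t}.npz')['A'];print(A.min(2)[124:146,306:320].round(0).astype(int)) if t!='l1' else 0
B=np.load('pics/l3.npz')['B'];print(B.max(2)[178:187,364:384].round(0).astype(int))
E
```

```text
5.6 [ 0.52777702 -0.12902581  0.22075217] [-0.56876174  0.65283282  7.82187302]
[[182 181 177 163 145 136 141 146 142 116 100 126 162 179]
 [183 182 176 148 104  83  81  88  93  94  98 127 163 178]
 [184 183 172 136  79  45  42  46  59  79 103 138 168 180]
 [184 181 168 122  66  37  34  36  48  76 112 152 174 181]
 [182 184 168 115  54  30  27  29  45  81 122 162 177 180]
 [185 183 168 112  48  21  22  28  49  90 136 170 179 180]
 [183 183 168 112  45  20  24  33  59 104 151 175 181 180]
 [182 182 168 118  58  37  45  50  72 115 160 179 182 181]
 [183 182 174 136  87  65  71  75  89 127 165 182 183 180]
 [183 183 179 158 118  95  93  91 104 139 170 182 182 180]
 [182 184 183 170 142 125 111  98 115 152 177 184 180 181]
 [183 183 183 175 160 151 126 102 122 158 177 181 181 181]
 [181 182 182 180 174 165 128 103 128 162 178 181 181 182]
 [181 182 182 185 183 164 124 108 140 168 180 182 182 181]
 [184 183 184 186 180 154 114 114 150 175 181 182 182 182]
 [183 185 186 182 166 136 104 119 160 180 183 182 182 182]
 [186 185 186 179 154 119  98 124 162 180 181 181 180 178]
 [185 186 184 177
[... 1643 characters left out ...]
 152 151
  150 148]
 [146 145 144 146 146 149 149 150 150 149 151 150 148 149 151 151 150 151
  151 150]
 [147 134 122 140 145 140 134 144 149 151 152 150 148 150 151 152 153 151
  151 149]
 [150 140 125 126 126 126 125 126 141 151 152 150 148 148 150 152 151 150
  150 149]
 [146 136 124 128 129 129 125 112 126 152 152 150 152 150 150 150 152 151
  151 151]
 [103  98 108 124 125 126 122 134 151 154 154 154 156 159 160 160 162 162
  162 164]
 [ 75  73  81  84  70  70  72  74  72  72  74  74  76  76  76  76  76  76
   75  76]
 [ 76  78  76  76  82  82  84  83  77  74  72  78  85  83  80  82  83  82
   84  84]
 [124 131 130 131 134 133 140 136  91  28  42 106 144 146 146 148 146 146
  147 142]]
```

View pics/l3.png

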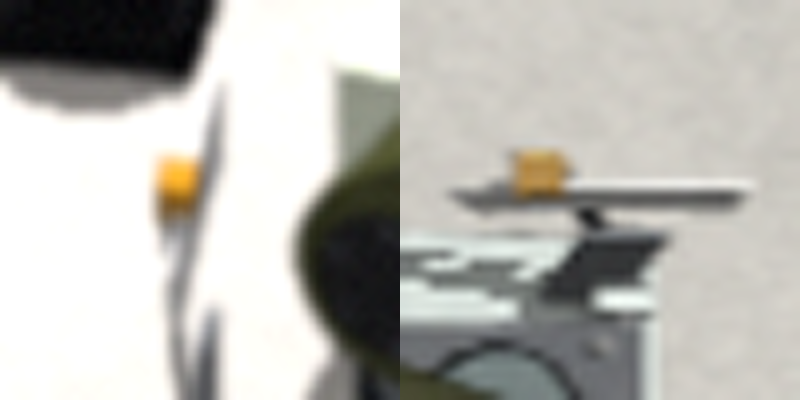

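The tip is within about 0.003 rad of the marker: roughly 0.256 against 0.259 in the same image scale. I'll hold still for more than a second, then lift off.

Emit:
apply_moves(motion="0 0 0.0001 0; 0 0 0.0002 0; 0 0 0.0002 0; 0 0 0.0002 0; 0 0 0.0002 0; 0 0 0.0002 0; 0 0 0.0002 0; 0 0 0.0002 0; 0 0 0.0002 0; 0 0 0.0002 0")

```text
clock: 7.0
position: [0.5278, -0.129, 0.2207]
ee_rot: [3.141, -0.001, 0.001]
force: [-1.4, 0.1, 8.1]
grip_width: -0.003
```

Emit:
apply_moves(motion="0 0 0 0; 0 0 0 0; 0 0 0 0; 0 0 0 0")

```text
clock: 7.4
position: [0.5278, -0.129, 0.2206]
ee_rot: [3.141, -0.0, 0.001]
force: [-0.2, 0.3, 8.6]
grip_width: -0.0
```

Emit:
apply_moves(motion="0 0 -0.004 0; 0 0 -0.01 0; 0 0 -0.016 0; 0 0 -0.022 0; 0 0 -0.028 0; 0 0 -0.036 0; 0 0 -0.05 0; 0 0 -0.075 0; 0 0 -0.1 0; 0 0 -0.1 0")

```text
clock: 8.4
position: [0.528, -0.1288, 0.3242]
ee_rot: [3.14, -0.0, 0.008]
force: [-0.1, -0.0, 0.3]
grip_width: 0.002
```

```bash
python3 look.py l4; python3 - <<'E'
from h import *
B=np.load('pics/l4.npz')['B'];print(B.max(2)[178:187,378:390].round(0).astype(int))
sat=B.max(2)-B.min(2);print(sat[179:186,364:374].round().astype(int))
a,_=robot.camera('side');cv2.imwrite('pics/s5.png',a[:,:,::-1])
E
```

```text
8.4 [ 0.52802254 -0.12876889  0.32420263] [-0.07402129 -0.03126146  0.29648301]
[[146 149 150 150 149 148 146 144 145 146 144 148]
 [150 151 150 149 150 149 146 145 144 144 146 147]
 [150 152 152 150 150 146 142 146 147 146 145 146]
 [149 149 149 149 147 127 106 132 148 149 147 146]
 [149 150 150 151 128  82  70 116 150 150 150 149]
 [158 159 160 161 162 163 162 160 161 162 161 163]
 [ 74  74  74  74  74  75  73  70  70  70  82 117]
 [ 78  72  70  70  78  82  81  80  80  80  98 130]
 [130  86  21  43 110 138 130 128 128 128 138 146]]
[[ 8  7  8  9 10 10 10  9  8  8]
 [ 8  7 23 52 63 60 52 26  8  8]
 [ 8 10 34 72 72 73 72 40 13  8]
 [ 8  8 34 74 74 74 72 30  6  8]
 [ 4  6 37 72 72 73 70 26  4  4]
 [ 1  2 22 45 35 35 36 20  2  2]
 [ 2  2  5  5  2  3  2  2  3  3]]
```

View pics/l4.png

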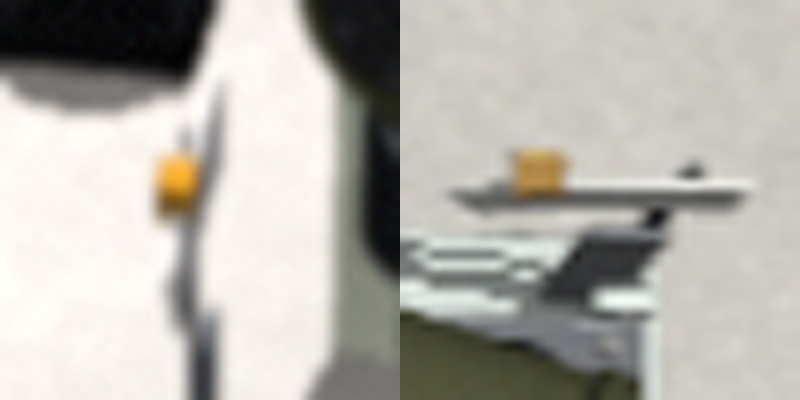

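View pics/s5.png

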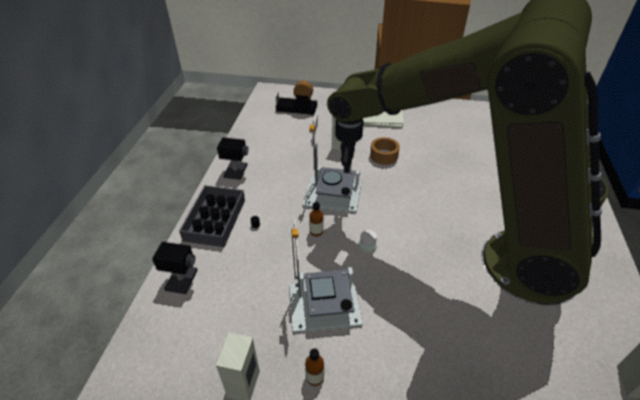

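The top view shows the pointer tip back on its rest pixels (about 383.7,182) and the brass marker still at 368.5. In the side view the gripper is clear of the pad and nothing else has moved.

```bash
python3 -c "
from bench import robot
print(robot.hand_in())"
```

```text
the job is handed in; nothing more can be done
None
```

I pressed the thumb pad on the round-mirror mount straight down with the closed fingertips until the pointer stood at the brass marker. I held it there for about 1.8 s with a force of about 8 N. I then lifted the fingers about 100 mm clear and handed the job in; the arm's last move ended at 8.4 s on the clock.

- **Pointer against marker:** from the fingertip height, the tilt while holding was about 0.256–0.257 rad. The top camera put the marker at about 0.259–0.261 rad, and a rougher reading from the side camera put it at about 0.25 rad. I stopped between them. The tip was largely hidden behind the marker at the end, so I could not confirm the final match directly by eye.
- **Release:** the pointer tip is back on the same pixels as before pressing, and the wrist force has returned to about zero.
- **Everything else:** the marker is on the same pixels as at the start. In the last side view the square mount and the loose things look as they did; I checked those by eye only.

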